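# Open the steam cleaner's pressure cap

## Robot

A 6-joint arm with a two-finger parallel gripper is mounted at the origin on a cart in front of the work surface, level with it; the furniture and walls round the work are solid. World frame = base frame: x ahead of the robot, y to its left, z up, the work surface at z = 0. Lengths are in m, angles in rad, forces in N, time in s.
With the tool pointing down it reaches from about 0.25 to 0.85 m from the base axis. Payload 12.5 kg.
Tool frame: the origin (TCP) lies midway between the tips of the shut fingers; the grasp point (between the pads) lies 19 mm behind it; y points along the fingers, z is the direction in which the jaws open and shut, and the axes are right-handed (so a half turn about y gives the same grasp; the last joint's range is limited). The gripper opens to 93 mm and grips with 3 to 60 N. Pads are 15 mm wide; open, the fingers measure 128 mm over their backs; the gripper's body (75 mm by 188 mm) begins 65 mm behind the grasp point.
Start: joints at [1.139, 0.351, 1.652, -0, 1.139, -0.085], TCP at [0.187, 0.517, 0.219] pointing down, gripper open.
Joint ranges: [-2.75, 2.75], [-0.79, 2.1], [0.01, 2.65], [-1.57, 4.71], [0.07, 3.14], [-2.87, 2.87]. Speed limits (rad/s): [2.22, 2.22, 2.79, 3.14, 3.14, 3.14].

## Interface

Orientations are given as a unit quaternion [w, x, y, z].
In Python, from workcell import get_obs, viewer, job gives the robot as it stands.
- The arm moves only by the tool send_rows, never from a script. Its argument "targets" is text: rows parted by semicolons, each of 7 numbers parted by spaces: the turn, a rotation vector about the tool's x, y, z in degrees, then the shift along the tool's x, y, z in mm, then the finger opening in mm, from 0 to 93. A call has 1 to 8 rows; each row shifts and turns the pose as measured when the row begins, along the tool's axes as they then stand; what a row does not reach is not made up. A row lasts 1/10 s, in which the tool goes at most 50 mm and 8.59 degrees, less where a joint would pass 70% of its speed; a pose out of reach is approached as far as the arm can. A call with a gripper value outside its range is refused whole. The fingers move at their own pace and stop on an object; the grip force is fixed at half the most. Time passes only in rows, so rows that do not move let the fingers close. It gives the time, the measured TCP pose, the force and the opening at its end, in the units of the state.
- get_obs(): the state, without advancing time (a new reading comes with each control period).
- viewer.grab_frame(name): name is "scene" or "top" or "wrist"; returns the picture (400x640x3 uint8, red, green, blue); there is no depth.
- viewer.camera_info(name): a dict with "vfov" (degrees; the focal length in pixels is half the picture's height over the tangent of half this angle, whatever the lens; pixels are square), "cx", "cy" (the principal point, pixels), "k1" (the pictures are not rectified: a ray, as slopes to the right and down, at radius r is drawn at 1 + k1 r^2 times it, then the intrinsics apply), "xyz" and "rotation" of the camera in the world. Camera axes: x right, y down, z forward; pixel columns grow to the right and rows downward; lengths in m; the calibration is good to about 2 mm. A picture is of the moment at which its call begins: read the wrist's pose just before it. camera_info takes no time and is no camera call; for the wrist camera it gives the pose at the moment of the call.
- job.sign_off(): hands the job in, once; it reports no verdict.
The state is a dict: "clock": time; "joint_pos": joint angles; "dq": joint speeds; "tau": joint torques, N m; "ee_pos": TCP position; "eef_rot": TCP orientation; "force": force on the tool from outside, world axes, zero at the start; "wrist_torque": the same for the moment, N m; "gripper_width": finger opening in m.
Only numpy, scipy, OpenCV 4.12 (cv2) and the standard library are available. Lean on these libraries where they do the work, as an engineer would, in place of code of your own. Each camera call takes 0.05 s, during which the arm holds its last target.

## Task

Open the small bench steam cleaner for refilling. Its filler cap is a spring-loaded pressure cap: turn it anticlockwise to its first stop, press it down there, turn on past the stop until it comes free near its second stop, and lift it straight off, feeling for the stops without forcing anything. Then set the cap down gently, wing upward, in the white bin and leave everything else where it is.

Things in the scene. Friction and masses are not known exactly. Their poses are not given: they have to be found in the camera images.
- steamer: bench steam cleaner, fixed: aluminium box 120 x 120 x 110 mm on four feet, gauge and switch on its front, and an upright steel filler neck of 59 mm outer diameter, 28 mm high, in the middle of its top. Origin: centre of its underside on the worktop; z up, x to its rear (the gauge faces -x). More than 40 N between cap and cleaner (about 0.6 N m of turning against a stop) damages them.
- neck_top (a point): centre of the mouth of the filler neck, 138 mm above the worktop, on the vertical axis about which the cap turns. Locked, the cap's origin is 9 mm below it. The first stop comes 0.1 to 0.62 rad anticlockwise (seen from above) from the start; its exact place is inside the neck and not measured. Rubbing takes less than 0.2 N m.
- cap: black pressure cap, loose, about 0.12 kg, 61 mm high: ribbed disc of 67 mm diameter (6.5 to 24.5 mm above its origin), on it an upright wing 56 x 14 mm (24.5 to 61 mm above), long along the cap's x axis. Below, a steel stem of 26 mm diameter with a 48 x 7 x 5 mm cross bar along x that locks in the neck. Origin: centre of the stem's underside, on which the cap stands; z up. Its yaw at the start is locked.
- wing (a point): centre of the cap's wing, on the cap's axis, 47 mm above the cap's origin: the place to grip (14 mm thick along the cap's y axis). After the first stop is passed with the cap pressed, the second stop comes 0.85 to 1.05 rad beyond the first; there the spring lifts the cap about 5 mm and it comes straight out with 2 to 3 mm of play.
- bin: white open plastic bin, fixed, about 133 x 174 mm over its rim and 60 mm high, steep walls, floor about 105 x 130 mm and about 4 to 7 mm above the worktop. Set down with less than 40 N. Origin: centre of its underside; its long side lies along its y axis.
- dappen2: small white waisted dish, 39 mm across and 27 mm high, loose, a bystander. Origin: centre of its underside.
- carver2: thin steel carving tool, 8 x 150 x 8 mm, lying on the worktop in front of the steam cleaner, loose, a bystander. Origin: centre of its underside.
- lugs (a point): centre of the cap's cross bar, 2.5 mm above the cap's origin. Short of the first stop it goes down only 1.5 to 4 mm, and pressed there it cannot turn on. Lightly against the stop (within 0.06 rad; hard turning jams it) it can be pressed: 5 mm to pass under the stop, 7.5 mm until the disc is on the rim; spring 5 N at rest, 11 N fully down. It is free to lift in the last 0.25 rad before the second stop.
Things that resemble listed ones, but are neither listed nor needed, are in the scene too. There is more than one size of the cap; the one meant has the size given above.

How it is judged:
By the outcome, as a careful person would: the job done as asked, in the order asked, and still so for the second after the job is handed in, with the robot touching nothing.
It also fails if it takes over 72 s, if anything falls off the work surface, if the arm or the gripper's body presses on something with over 40 N, if the wrist force passes 120 N, or if a joint passes its speed limit or range.

## Working session

There is one attempt and no reset: what is moved stays moved. The work goes in short steps, Python scripts to look and compute and a tool call to move; the robot and the scene stay as the last step left them, time stands still between calls to the robot, and variables do not carry over. Pictures are saved under pics/ and viewed, and the job is handed in when it is done.

Besides the shell and the picture viewer there is one more tool, called after "Request:" as a command line: name --argument value ..., lists and objects as JSON in quotes. send_rows: Moves the arm, as the interface text tells. Its arguments: {"type":"object","properties":{"targets":{"type":"string"}},"required":["targets"]}

```bash
ls; mkdir -p pics; python3 - <<'E'
from workcell import get_obs, viewer, job
import cv2
print(get_obs())
for n in ["scene","top","wrist"]:
    print(n,viewer.camera_info(n))
    cv2.imwrite(f"pics/{n}0.png",viewer.grab_frame(n)[:,:,::-1])
E
```

```text
pics
{'clock': 0.0, 'joint_pos': array([ 1.13940057e+00,  3.51237283e-01,  1.65240948e+00, -4.26509689e-05,
        1.13907721e+00, -8.46298844e-02]), 'dq': array([ 3.45103379e-04, -2.29317545e-04,  3.63637971e-04,  1.28251750e-04,
        5.16662658e-04,  7.67038350e-06]), 'tau': array([-3.02895744e-03, -4.97322214e+01, -2.85234708e+01,  6.97476044e-02,
        2.58191727e-02, -7.29170665e-05]), 'ee_pos': array([0.18678377, 0.51695825, 0.2181064 ]), 'eef_rot': array([-0.69611573,  0.6968962 , -0.12206949,  0.12189185]), 'force': array([-0.28694705, -0.00481154,  1.20419554]), 'wrist_torque': array([ 0.04693034, -0.02534778, -0.04524659]), 'gripper_width': 0.09280041275063118}
scene {'vfov': 46.83703573502008, 'cx': 314.9958948508504, 'cy': 200.02080782144614, 'k1': 0.04271086788049423, 'xyz': array([0.16422846, 1.06546886, 0.67070685]), 'rotation': array([ 0.1276482 , -0.24188421,  0.86237531, -0.42603613])}
top {'vfov': 44.07490542505338, 'cx': 323.049670631947, 'cy': 204.86318020376194, 'k1': -0.10490811733086515, 'xyz': array([0.41453267, 0.45783859, 1.14004698]), 'rotation': array([ 0.03199031, -0.70248005,  0.70942295, -0.04709009])}
wrist {'vfov': 63.98975149030957, 'cx': 320.07253851053156, 'cy': 201.60619636969463, 'k1': -0.04820142838389326, 'xyz': array([0.12582789, 0.53866574, 0.38483944]), 'rotation': array([0.09790092, 0.81253832, 0.57054447, 0.06838062])}
```

View pics/scene0.png

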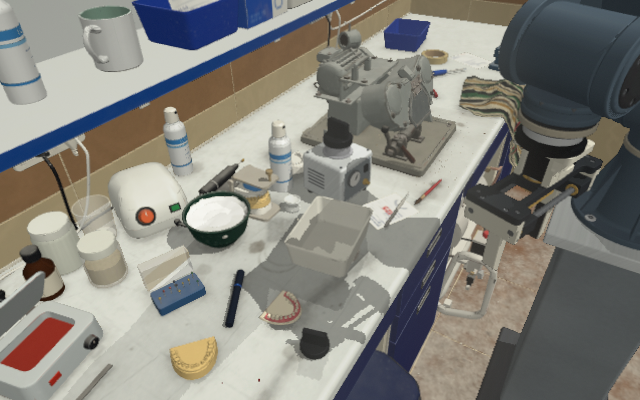

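View pics/top0.png

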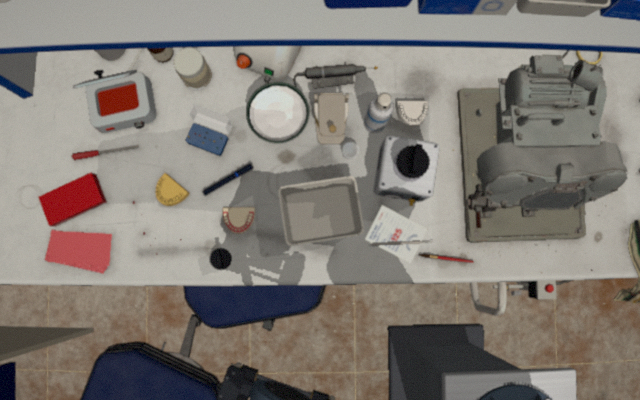

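View pics/wrist0.png

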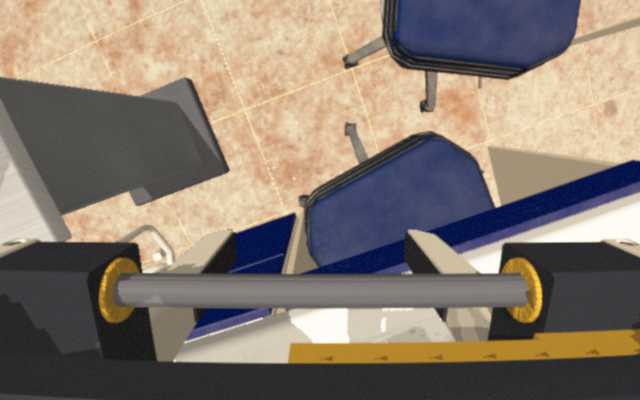

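```bash
cat > h.py <<'E'
import numpy as np, cv2
from workcell import get_obs, viewer, job
from scipy.spatial.transform import Rotation as R
def RR(q): q=np.asarray(q); return R.from_quat([q[1],q[2],q[3],q[0]]) if q.shape==(4,) else R.from_matrix(q)
def K(ci):
    f=200/np.tan(np.radians(ci['vfov'])/2); return np.array([[f,0,ci['cx']],[0,f,ci['cy']],[0,0,1.]])
def ray(ci,uv):
    d=np.array([ci['k1'],0,0,0,0.])
    p=cv2.undistortPointsIter(np.array([[uv]],float),K(ci),d,None,None,(3,100,1e-12))[0,0]
    v=RR(ci['rotation']).apply([p[0],p[1],1]); return np.array(ci['xyz']),v/np.linalg.norm(v)
def onz(ci,uv,z):
    o,v=ray(ci,uv); return o+v*(z-o[2])/v[2]
def proj(ci,P):
    Rm=RR(ci['rotation']).as_matrix().T; P=np.atleast_2d(P).astype(float)
    return cv2.projectPoints(P,cv2.Rodrigues(Rm)[0],-Rm@np.array(ci['xyz']),K(ci),np.array([ci['k1'],0,0,0,0.]))[0][:,0]
def tri(a,b):
    A=np.zeros((3,3));B=np.zeros(3)
    for o,v in(a,b):
        M=np.eye(3)-np.outer(v,v);A+=M;B+=M@o
    P=np.linalg.solve(A,B); return P,[np.linalg.norm(np.cross(P-o,v)) for o,v in(a,b)]
def crop(src,dst,x0,y0,x1,y1,s):
    im=cv2.imread(src); cv2.imwrite(dst,cv2.resize(im[y0:y1,x0:x1],None,fx=s,fy=s,interpolation=cv2.INTER_CUBIC))
E
python3 - <<'E'
from h import *
crop('pics/top0.png','pics/t1.png',360,120,460,200,7)
crop('pics/top0.png','pics/t2.png',265,165,375,250,6)
crop('pics/scene0.png','pics/s1.png',280,100,400,220,5)
E
```

```text
(no output)
```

View pics/t1.png

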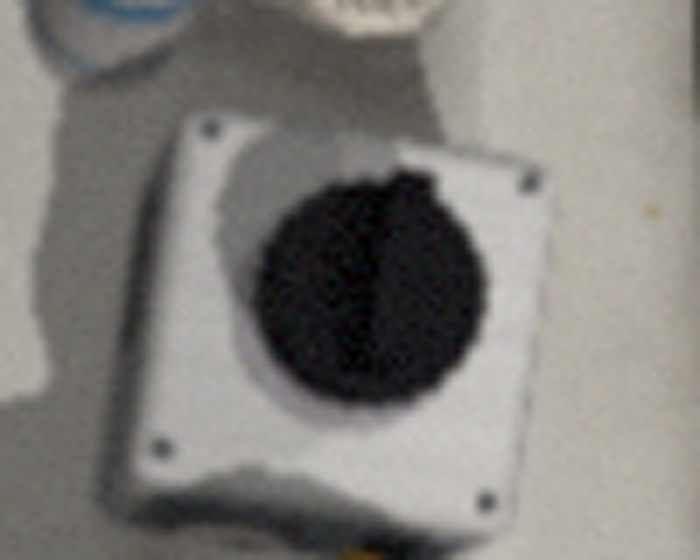

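View pics/s1.png

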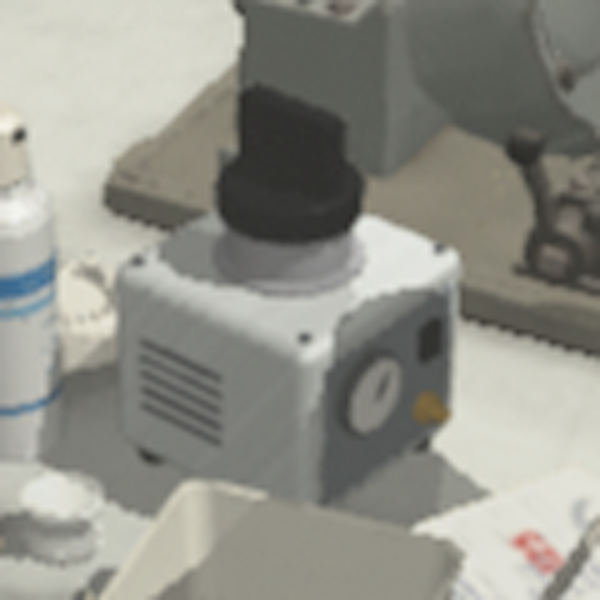

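View pics/t2.png

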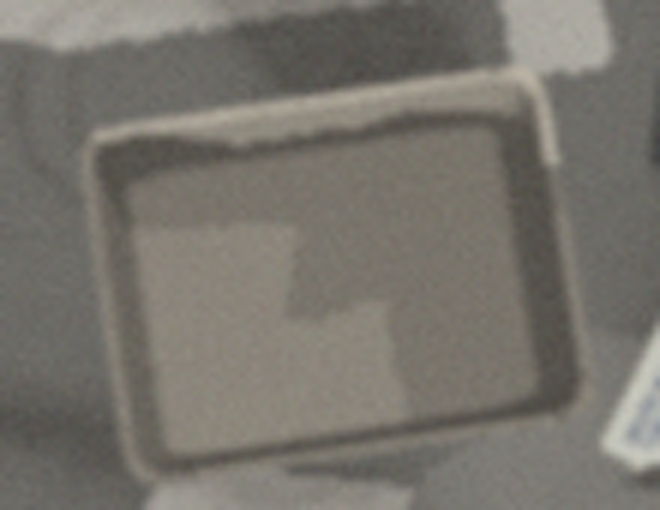

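```bash
python3 - <<'E'
from h import *
ct=viewer.camera_info('top'); cs=viewer.camera_info('scene')
im=cv2.imread('pics/top0.png'); g=im.max(2); m=(g<75).astype(np.uint8); m[:,:390]=0;m[:,440:]=0;m[:138]=0;m[185:]=0
n,l,s,c=cv2.connectedComponentsWithStats(m); i=1+np.argmax(s[1:,4]); print(s[i],c[i])
cn=max(cv2.findContours((l==i).astype(np.uint8),0,1)[0],key=len)
low=np.array([p for p in cn[:,0] if p[1]>155])
def circ(P):
    A=np.c_[2*P,np.ones(len(P))]; x=np.linalg.lstsq(A,(P**2).sum(1),rcond=None)[0]; return x[:2],np.sqrt(x[2]+x[:2]@x[:2])
W=np.array([onz(ct,p,0.1535)[:2] for p in low.astype(float)]); print('disc',circ(W))
# screws & box corners on z=.11
for q in [(210,130),(530,182),(485,500),(160,447)]:
    print('screw',onz(ct,(360+q[0]/7-.5,120+q[1]/7-.5),0.110))
# bin rim corners crop (z=.06), floor
for q in [(95,135),(540,75),(582,405),(140,478)]: print('rim',onz(ct,(265+q[0]/6,165+q[1]/6),0.06))
for q in [(130,178),(505,120),(540,400),(165,455)]: print('floor',onz(ct,(265+q[0]/6,165+q[1]/6),0.006))
# wing tip top view
for q in [(395,175),(435,180),(375,390),(345,385)]: print('wing',onz(ct,(360+q[0]/7-.5,120+q[1]/7-.5),0.190))
# wing top corners in scene
for q in [(243,92),(260,85),(347,118),(333,125)]: print('wingS',onz(cs,(280+q[0]/5-.5,100+q[1]/5-.5),0.190))
E
```

```text
[396 144  33  34 848] [412.09551887 161.1379717 ]
disc (array([0.61368053, 0.25323345]), np.float64(0.03306486111694812))
screw [0.67312764 0.2910019  0.11      ]
screw [0.65668427 0.19224324 0.11      ]
screw [0.55803328 0.21009926 0.11      ]
screw [0.57492182 0.3090459  0.11      ]
rim [0.57516345 0.52682829 0.06      ]
rim [0.59627295 0.362492   0.06      ]
rim [0.47409377 0.34933462 0.06      ]
rim [0.44914427 0.51071664 0.06      ]
floor [0.56632547 0.51680097 0.006     ]
floor [0.58779149 0.37164943 0.006     ]
floor [0.47916268 0.36002849 0.006     ]
floor [0.45955515 0.50378132 0.006     ]
wing [0.63992956 0.25158232 0.19      ]
wing [0.63847038 0.24017107 0.19      ]
wing [0.57825586 0.25947008 0.19      ]
wing [0.57972072 0.26792851 0.19      ]
wingS [0.63830449 0.25590147 0.19      ]
wingS [0.63512057 0.24619862 0.19      ]
wingS [0.58627937 0.25422431 0.19      ]
wingS [0.58848571 0.26298253 0.19      ]
```

```bash
python3 - <<'E'
from h import *
ct=viewer.camera_info('top'); cs=viewer.camera_info('scene'); cw=viewer.camera_info('wrist')
o=get_obs(); M=RR(o['eef_rot']).as_matrix(); print(M.round(3)); print('zyaw',np.arctan2(M[1,2],M[0,2]),'xyaw',np.arctan2(M[1,0],M[0,0]))
print('cam fwd in tool',M.T@RR(cw['rotation']).as_matrix()[:,2],'cam pos in tool',M.T@(cw['xyz']-o['ee_pos']))
# shelf
a,va=ray(ct,(100,45)); _,vb=ray(ct,(500,47)); n=np.cross(va,vb)
for uv in [(100,122),(200,75),(300,27)]:
    p,v=ray(cs,uv); t=n@(a-p)/(n@v); print('shelf',p+t*v)
E
```

```text
[[ 0.94  -0.     0.34 ]
 [-0.34  -0.001  0.94 ]
 [-0.    -1.    -0.001]]
zyaw 1.2239754639411826 xyaw -0.3468209296563495
cam fwd in tool [2.37210977e-01 9.71458019e-01 5.20077423e-04] cam pos in tool [-0.06471556 -0.16668367 -0.00050524]
shelf [0.78658145 0.69508934 0.33819623]
shelf [0.78449155 0.47715032 0.33770621]
shelf [0.78110131 0.14357234 0.33737158]
```

Request:
send_rows --targets "0 8.5 0 0 -40 0 60; 0 8.5 0 0 -40 0 60; 0 8.5 0 0 0 0 60; 0 8.5 0 0 0 0 60; 0 8.5 0 0 0 0 60; 0 8.5 0 0 0 0 60; 0 8.5 0 0 0 0 60; 0 8.5 0 0 0 0 60"

```text
clock: 0.95
ee_pos: [0.1864, 0.5161, 0.2998]
eef_rot: [-0.503, 0.507, -0.494, 0.495]
force: [-0.3, 0.8, -0.1]
gripper_width: 0.06
```

Request:
send_rows --targets "0 8.5 0 0 0 0 60; 0 8.5 0 0 0 0 60; 0 8.5 0 0 0 0 60; 0 8.5 0 0 0 0 60; 0 8.5 0 0 0 0 60; 0 8.5 0 0 0 0 60; 0 8.5 0 0 0 0 60; 0 8.5 0 0 0 0 60"

```text
clock: 1.75
ee_pos: [0.1859, 0.5151, 0.2976]
eef_rot: [-0.135, 0.139, -0.691, 0.696]
force: [0.4, 0.3, -0.1]
gripper_width: 0.0603
```

```bash
cat >> h.py <<'E'
def go(p,zyaw=None):
    o=get_obs(); M=RR(o['eef_rot']).as_matrix()
    yaw=np.arctan2(M[1,2],M[0,2])
    print('t',o['clock'],'pos',o['ee_pos'].round(4),'zyaw',round(yaw,4),'j',o['joint_pos'].round(3),'F',o['force'].round(2),'Tq',o['wrist_torque'].round(3),'w',round(o['gripper_width'],4))
    # tilt correction to make y point down
    Z=M[:,2].copy() if zyaw is None else np.array([np.cos(zyaw),np.sin(zyaw),0]); Z[2]=0; Z/=np.linalg.norm(Z)
    Y=np.array([0,0,-1.]); X=np.cross(Y,Z); Mt=np.c_[X,Y,Z]
    print('tool shift mm',(M.T@(np.array(p)-o['ee_pos'])*1000).round(1),'rotvec deg',np.degrees(R.from_matrix(M.T@Mt).as_rotvec()).round(2))
E
python3 -c "
from h import *
go([.614,.252,.29],-1.73)"
```

```text
t 1.75 pos [0.1859 0.5151 0.2976] zyaw -1.1795 j [1.139 0.282 1.548 0.    1.321 2.319] F [ 0.38  0.27 -0.08] Tq [-0.055  0.11  -0.029] w 0.0603
tool shift mm [-295.5    8.2  406.4] rotvec deg [-0.48 31.54  0.29]
```

Request:
send_rows --targets "0 0 0 -24 0 34 60; 0 0 0 -24 0 34 60; 0 0 0 -24 0 34 60; 0 0 0 -24 0 34 60; 0 0 0 -24 0 34 60; 0 0 0 -24 0 34 60; 0 0 0 -24 0 34 60; 0 0 0 -24 0 34 60"

```text
clock: 2.55
ee_pos: [0.4719, 0.3302, 0.2962]
eef_rot: [-0.134, 0.14, -0.691, 0.697]
force: [0.0, 0.5, 0.2]
gripper_width: 0.0603
```

```bash
python3 -c "
from h import *
go([.614,.252,.29],-1.73)"
```

```text
t 2.55 pos [0.4719 0.3302 0.2962] zyaw -1.1804 j [ 0.532  0.339  1.474 -0.006  1.34   1.714] F [0.   0.47 0.23] Tq [-0.046  0.127  0.018] w 0.0603
tool shift mm [-101.8    6.1  126.3] rotvec deg [-0.55 31.49  0.46]
```

Request:
send_rows --targets "0 0 0 -25 1 31 60; 0 0 0 -25 1 31 60; 0 0 0 -25 1 31 60; 0 0 0 -26 1 32 60; 0 8 0 0 0 0 60; 0 8 0 0 0 0 60; 0 8 0 0 0 0 60; 0 7.5 0 0 0 0 60"

```text
clock: 3.35
ee_pos: [0.6219, 0.2432, 0.2873]
eef_rot: [0.069, -0.061, -0.699, 0.709]
force: [0.1, -0.3, -0.8]
gripper_width: 0.0602
```

```bash
python3 -c "
from h import *
go([.614,.252,.29],-1.73)
cw=viewer.camera_info('wrist')
im=viewer.grab_frame('wrist')[:,:,::-1]; cv2.imwrite('pics/w1.png',im)
cv2.imwrite('pics/s2.png',viewer.grab_frame('scene')[:,:,::-1])
import pickle; pickle.dump(cw,open('cw1.pkl','wb'))"
```

```text
t 3.35 pos [0.6219 0.2432 0.2873] zyaw -1.754 j [ 0.307  0.529  1.212 -0.008  1.416  2.062] F [ 0.12 -0.29 -0.77] Tq [0.034 0.115 0.025] w 0.0602
tool shift mm [ 9.4 -2.7 -7.1] rotvec deg [-0.83 -1.38  0.57]
```

View pics/w1.png

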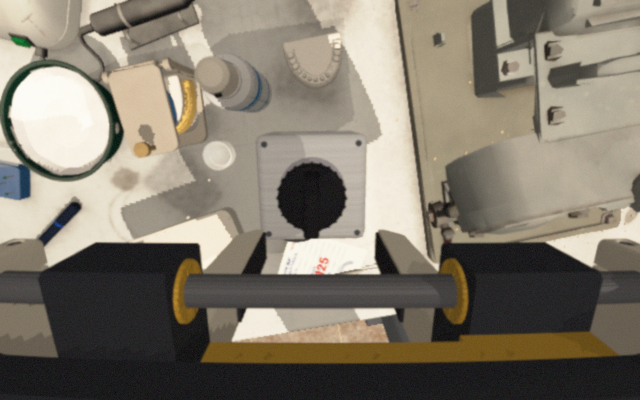

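View pics/s2.png

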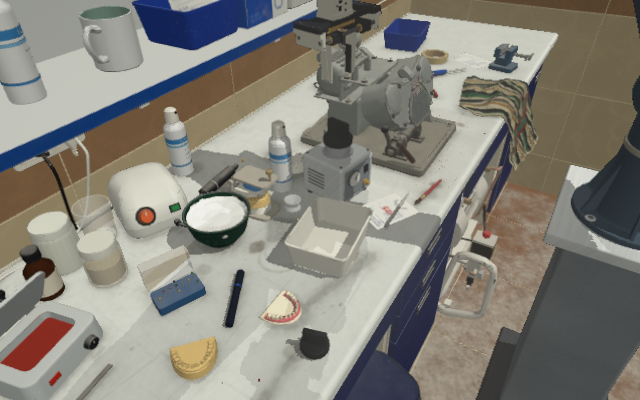

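```bash
python3 -c "
from h import *
crop('pics/w1.png','pics/w1c.png',250,120,375,245,6)
im=cv2.imread('pics/w1.png')[120:245,250:375]; im=np.clip(im.astype(float)*3.,0,255).astype(np.uint8); cv2.imwrite('pics/w1d.png',cv2.resize(im,None,fx=4.7,fy=4.7,interpolation=cv2.INTER_CUBIC))
"
```

```text
(no output)
```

View pics/w1d.png

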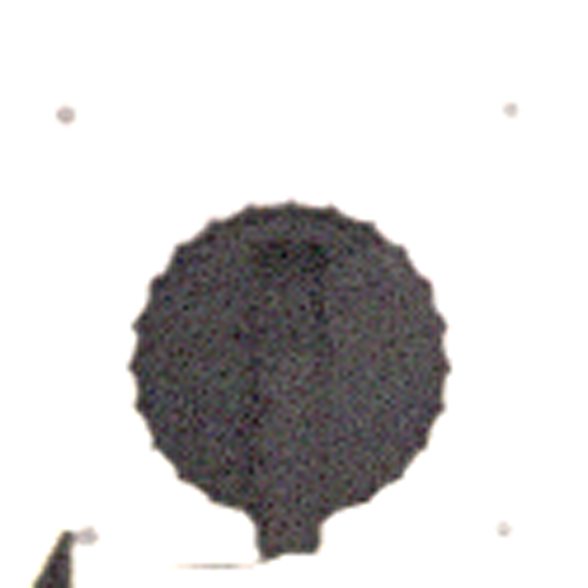

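```bash
python3 - <<'E'
from h import *
import pickle; cw=pickle.load(open('cw1.pkl','rb'))
im=cv2.imread('pics/w1.png'); g=cv2.GaussianBlur(im.max(2),(3,3),0)
m=(g<80).astype(np.uint8); 
n,l,s,c=cv2.connectedComponentsWithStats(m); i=l[195,312]; print(s[i])
cn=max(cv2.findContours((l==i).astype(np.uint8),0,1)[0],key=len)[:,0].astype(float)
up=cn[cn[:,1]<222]
def circ(P):
    A=np.c_[2*P,np.ones(len(P))]; x=np.linalg.lstsq(A,(P**2).sum(1),rcond=None)[0]; return x[:2],np.sqrt(x[2]+x[:2]@x[:2])
for z in(.1535,.145,.1355): print('disc',z,circ(np.array([onz(cw,p,z)[:2] for p in up])))
f=lambda x,y:(250+x/4.7-.4,120+y/4.7-.4)
for q in [(258,553),(321,553),(258,272),(325,272),(290,553),(292,272)]: print('wing',onz(cw,f(*q),.190)[:2])
S=[onz(cw,f(*q),.110)[:2] for q in [(65,115),(510,109),(503,529),(86,536)]]; print(S,np.mean(S,0))
e=im[120:245,250:375].astype(np.float32); e=cv2.bilateralFilter(cv2.GaussianBlur(e,(0,0),1),7,15,3); e=e.mean(2); e=np.clip((e-8)*7,0,255).astype(np.uint8)
cv2.imwrite('pics/w1e.png',cv2.resize(e,None,fx=4.7,fy=4.7,interpolation=cv2.INTER_CUBIC))
E
```

```text
[ 277  162   69   78 3746]
disc 0.1535 (array([0.61890041, 0.24996537]), np.float64(0.03251370161858094))
disc 0.145 (array([0.61693031, 0.25045253]), np.float64(0.033435401015772415))
disc 0.1355 (array([0.61472844, 0.250997  ]), np.float64(0.03446553563617253))
wing [0.59279304 0.26051075]
wing [0.59060519 0.24900646]
wing [0.64466523 0.2502662 ]
wing [0.64247478 0.23859979]
wing [0.59168269 0.25466849]
wing [0.64355344 0.2443474 ]
[array([0.67460107, 0.29138391]), array([0.65751522, 0.19247713]), array([0.55869796, 0.20953965]), array([0.57575337, 0.30889223])] [0.61664191 0.25057323]
```

View pics/w1e.png

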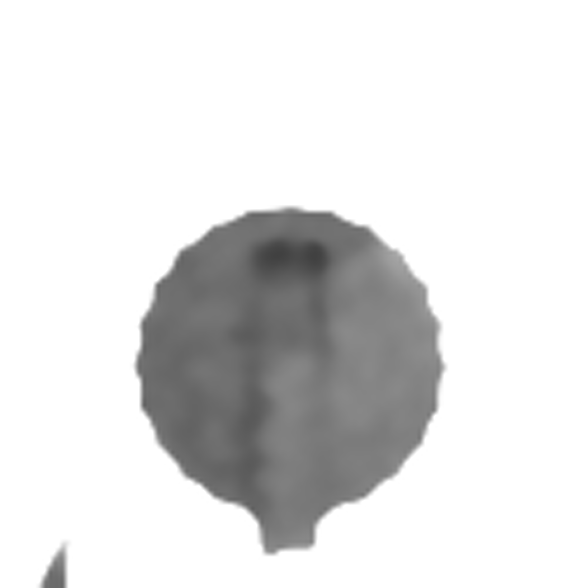

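```bash
python3 -c "
from h import *
go([.6168,.2502,.20],-1.761)"
```

```text
t 3.45 pos [0.6218 0.2434 0.2874] zyaw -1.7499 j [ 0.307  0.529  1.212 -0.008  1.416  2.058] F [-0.51  0.33 -0.43] Tq [0.076 0.146 0.013] w 0.0603
tool shift mm [ 5.3 87.4 -7.1] rotvec deg [-0.83  0.63  0.56]
```

Request:
send_rows --targets "-0.8 0.6 0.6 5 20 -7 50; 0 0 0 0 30 0 50; 0 0 0 0 30 0 50; 0 0 0 0 0 0 50"

```text
clock: 3.85
ee_pos: [0.6179, 0.2514, 0.2056]
eef_rot: [-0.06, 0.062, 0.705, -0.704]
force: [0.4, -0.9, -0.3]
gripper_width: 0.0504
```

```bash
python3 -c "
from h import *
go([.6168,.2502,.159],-1.761)"
```

```text
t 3.85 pos [0.6179 0.2514 0.2056] zyaw -1.7428 j [ 3.170e-01  5.760e-01  1.334e+00 -1.000e-03  1.229e+00  2.060e+00] F [ 0.42 -0.9  -0.33] Tq [ 0.048  0.208 -0.006] w 0.0504
tool shift mm [ 1.  46.6  1.4] rotvec deg [ 0.04  1.04 -0.14]
```

Request:
send_rows --targets "0 1 0 1 15 1.4 50; 0 0 0 0 15 0 50; 0 0 0 0 10 0 50; 0 0 0 0 5 0 50; 0 0 0 0 0 0 50"

```text
clock: 4.35
ee_pos: [0.6186, 0.251, 0.1629]
eef_rot: [-0.061, 0.066, 0.705, -0.703]
force: [0.0, 0.6, 0.2]
gripper_width: 0.0497
```

```bash
python3 -c "
from h import *
go([.6168,.2502,.159],-1.761)
cw=viewer.camera_info('wrist')
cv2.imwrite('pics/w2.png',viewer.grab_frame('wrist')[:,:,::-1])"
```

```text
t 4.35 pos [0.6186 0.251  0.1629] zyaw -1.7502 j [ 3.160e-01  6.150e-01  1.377e+00 -1.000e-03  1.142e+00  2.067e+00] F [0.04 0.57 0.23] Tq [0.018 0.179 0.025] w 0.0497
tool shift mm [1.6 3.9 1.1] rotvec deg [ 0.16  0.62 -0.36]
```

View pics/w2.png

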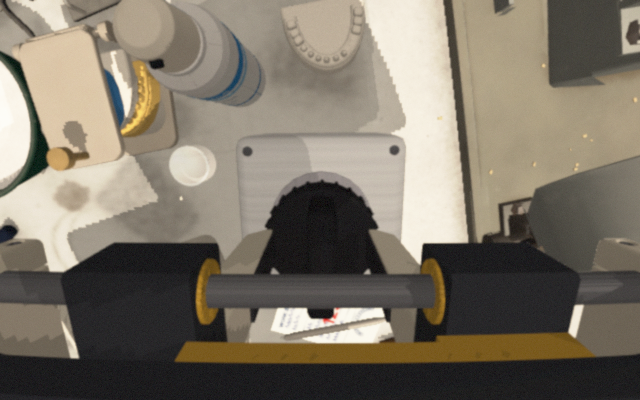

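Request:
send_rows --targets "0 0.6 0 1.5 2.5 1 40; 0 0 0 0 0 0 25; 0 0 0 0 0 0 0; 0 0 0 0 0 0 0; 0 0 0 0 0 0 0; 0 0 0 0 0 0 0; 0 0 0 0 0 0 0"

```text
clock: 5.1
ee_pos: [0.6178, 0.2506, 0.1628]
eef_rot: [-0.064, 0.071, 0.705, -0.703]
force: [-0.2, 0.2, -0.3]
gripper_width: 0.0137
```

```bash
python3 -c "
from h import *
go([.6168,.2502,.159],-1.761)"
```

```text
t 5.1 pos [0.6178 0.2506 0.1628] zyaw -1.7611 j [ 3.160e-01  6.120e-01  1.383e+00 -1.000e-03  1.136e+00  2.077e+00] F [-0.18  0.21 -0.35] Tq [-0.009  0.099 -0.02 ] w 0.0137
tool shift mm [1.  3.8 0.6] rotvec deg [ 0.26 -0.01 -0.54]
```

Request:
send_rows --targets "0 -1.5 0 0 0 0 0; 0 -1.5 0 0 0 0 0"

```text
clock: 5.3
ee_pos: [0.6178, 0.2506, 0.1628]
eef_rot: [-0.044, 0.051, 0.707, -0.704]
force: [-0.7, -0.9, 0.4]
gripper_width: 0.0138
```

```bash
python3 -c "
from h import *
go([.6168,.2502,.163],-1.761)"
```

```text
t 5.3 pos [0.6178 0.2506 0.1628] zyaw -1.7055 j [ 3.160e-01  6.120e-01  1.383e+00 -1.000e-03  1.136e+00  2.022e+00] F [-0.66 -0.89  0.39] Tq [-0.006  0.205 -0.005] w 0.0138
tool shift mm [ 0.9 -0.2  0.5] rotvec deg [ 0.25  3.18 -0.54]
```

Request:
send_rows --targets "0 -1.5 0 0 0 0 0; 0 -1.5 0 0 0 0 0"

```text
clock: 5.5
ee_pos: [0.6177, 0.2507, 0.1629]
eef_rot: [-0.024, 0.031, 0.708, -0.705]
force: [-0.2, 0.9, -0.1]
gripper_width: 0.0139
```

```bash
python3 -c "
from h import *
go([.6168,.2502,.163],-1.761)"
```

```text
t 5.5 pos [0.6177 0.2507 0.1629] zyaw -1.648 j [ 0.316  0.612  1.383 -0.     1.137  1.964] F [-0.2   0.87 -0.08] Tq [ 0.003  0.191 -0.08 ] w 0.0139
tool shift mm [ 0.9 -0.1  0.5] rotvec deg [ 0.24  6.47 -0.54]
```

Request:
send_rows --targets "0 -1.5 0 0 0 0 0"

```text
clock: 5.6
ee_pos: [0.6177, 0.2507, 0.1628]
eef_rot: [-0.014, 0.021, 0.708, -0.706]
force: [0.6, -1.2, -0.2]
gripper_width: 0.0138
```

```bash
python3 -c "
from h import *
go([.6168,.2502,.163],-1.761)"
```

```text
t 5.6 pos [0.6177 0.2507 0.1628] zyaw -1.6193 j [ 0.316  0.612  1.383 -0.     1.137  1.935] F [ 0.55 -1.24 -0.23] Tq [ 0.034  0.221 -0.054] w 0.0138
tool shift mm [ 0.9 -0.2  0.5] rotvec deg [ 0.23  8.12 -0.54]
```

Request:
send_rows --targets "0 -1.5 0 0 0 0 0"

```text
clock: 5.7
ee_pos: [0.6177, 0.2507, 0.1629]
eef_rot: [-0.004, 0.011, 0.708, -0.706]
force: [-0.2, 0.9, 0.7]
gripper_width: 0.0139
```

```bash
python3 -c "
from h import *
go([.6168,.2502,.163],-1.761)"
```

```text
t 5.7 pos [0.6177 0.2507 0.1629] zyaw -1.5907 j [ 0.316  0.612  1.383 -0.     1.136  1.907] F [-0.22  0.9   0.7 ] Tq [ 0.007  0.212 -0.078] w 0.0139
tool shift mm [ 0.9 -0.1  0.5] rotvec deg [ 0.23  9.76 -0.55]
```

Request:
send_rows --targets "0 -1.5 0 0 0 0 0"

```text
clock: 5.8
ee_pos: [0.6177, 0.2507, 0.1629]
eef_rot: [0.007, 0.0, 0.708, -0.706]
force: [-1.0, -0.2, 0.2]
gripper_width: 0.014
```

```bash
python3 -c "
from h import *
go([.6168,.2502,.163],-1.761)"
```

```text
t 5.8 pos [0.6177 0.2507 0.1629] zyaw -1.5621 j [ 0.316  0.612  1.383 -0.     1.136  1.878] F [-0.95 -0.16  0.2 ] Tq [ 0.016  0.171 -0.047] w 0.014
tool shift mm [ 0.9 -0.1  0.5] rotvec deg [ 0.22 11.4  -0.55]
```

Request:
send_rows --targets "0 -1.5 0 0 0 0 0"

```text
clock: 5.9
ee_pos: [0.6177, 0.2507, 0.1629]
eef_rot: [0.017, -0.01, 0.708, -0.706]
force: [-0.2, 0.5, 0.3]
gripper_width: 0.0138
```

```bash
python3 -c "
from h import *
go([.6168,.2502,.163],-1.761)
crop
cv2.imwrite('pics/w3.png',viewer.grab_frame('wrist')[:,:,::-1])"
```

```text
t 5.9 pos [0.6177 0.2507 0.1629] zyaw -1.5335 j [ 0.316  0.612  1.383 -0.     1.136  1.85 ] F [-0.18  0.48  0.26] Tq [ 0.034  0.214 -0.063] w 0.0138
tool shift mm [ 0.9 -0.2  0.5] rotvec deg [ 0.21 13.03 -0.55]
```

Request:
send_rows --targets "0 -1.5 0 0 0 0 0"

```text
clock: 6.05
ee_pos: [0.6177, 0.2509, 0.1629]
eef_rot: [0.027, -0.02, 0.708, -0.706]
force: [-0.8, 0.4, -0.8]
gripper_width: 0.014
```

```bash
python3 -c "
from h import *
go([.6168,.2502,.163],-1.761)"
```

```text
t 6.05 pos [0.6177 0.2509 0.1629] zyaw -1.5051 j [0.316 0.612 1.383 0.    1.136 1.821] F [-0.76  0.43 -0.81] Tq [ 0.082  0.249 -0.323] w 0.014
tool shift mm [ 0.9 -0.1  0.6] rotvec deg [ 0.22 14.66 -0.55]
```

Request:
send_rows --targets "0 -1.5 0 0 0 0 0"

```text
clock: 6.15
ee_pos: [0.6177, 0.2509, 0.1629]
eef_rot: [0.036, -0.029, 0.707, -0.705]
force: [0.3, -0.3, 0.6]
gripper_width: 0.0139
```

```bash
python3 -c "
from h import *
go([.6168,.2502,.163],-1.761)"
```

```text
t 6.15 pos [0.6177 0.2509 0.1629] zyaw -1.4779 j [0.316 0.612 1.383 0.    1.136 1.794] F [ 0.32 -0.34  0.6 ] Tq [-0.019  0.213 -0.65 ] w 0.0139
tool shift mm [ 0.9 -0.1  0.6] rotvec deg [ 0.23 16.22 -0.55]
```

View pics/w3.png

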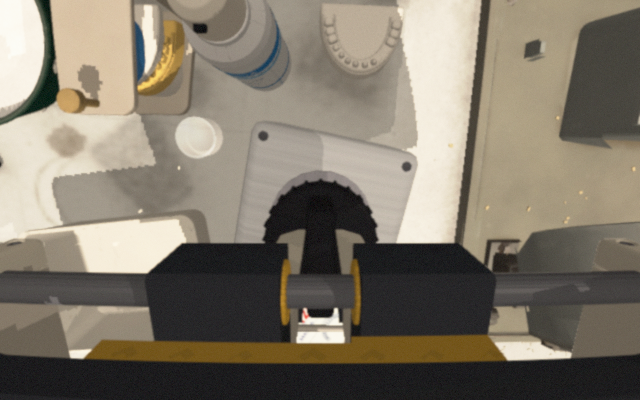

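Request:
send_rows --targets "0 2.3 0 0 0 0 0"

```text
clock: 6.25
ee_pos: [0.6177, 0.2509, 0.1629]
eef_rot: [0.022, -0.016, 0.708, -0.706]
force: [0.1, -0.4, 0.0]
gripper_width: 0.0138
```

```bash
python3 -c "
from h import *
go([.6168,.2502,.163],-1.761)"
```

```text
t 6.25 pos [0.6177 0.2509 0.1629] zyaw -1.517 j [0.316 0.612 1.383 0.    1.136 1.833] F [ 0.11 -0.38  0.  ] Tq [-0.01   0.216 -0.04 ] w 0.0138
tool shift mm [ 0.9 -0.1  0.6] rotvec deg [ 0.24 13.98 -0.55]
```

Request:
send_rows --targets "0 0 0 0 2 0 0; 0 0 0 0 2 0 0"

```text
clock: 6.45
ee_pos: [0.6179, 0.2509, 0.1603]
eef_rot: [0.023, -0.016, 0.708, -0.706]
force: [-3.7, -1.2, 8.7]
gripper_width: 0.0137
```

```bash
python3 -c "
from h import *
go([.6168,.2502,.163],-1.761)"
```

```text
t 6.45 pos [0.6179 0.2509 0.1603] zyaw -1.5157 j [0.316 0.614 1.385 0.    1.131 1.831] F [-3.68 -1.21  8.73] Tq [-0.262  1.057 -0.1  ] w 0.0137
tool shift mm [ 1.1 -2.7  0.6] rotvec deg [ 0.26 14.05 -0.6 ]
```

Request:
send_rows --targets "0 0 0 0 2 0 0; 0 0 0 0 2 0 0"

```text
clock: 6.65
ee_pos: [0.6179, 0.2509, 0.1581]
eef_rot: [0.025, -0.017, 0.708, -0.706]
force: [-3.6, 0.2, 9.5]
gripper_width: 0.014
```

```bash
python3 -c "
from h import *
go([.6168,.2502,.163],-1.761)"
```

```text
t 6.65 pos [0.6179 0.2509 0.1581] zyaw -1.5126 j [0.316 0.616 1.387 0.    1.126 1.828] F [-3.59  0.19  9.52] Tq [-0.249  1.024 -0.118] w 0.014
tool shift mm [ 1.1 -4.9  0.6] rotvec deg [ 0.26 14.23 -0.63]
```

Request:
send_rows --targets "0 0 0 0 2 0 0; 0 0 0 0 1.5 0 0"

```text
clock: 6.85
ee_pos: [0.618, 0.251, 0.1563]
eef_rot: [0.026, -0.017, 0.708, -0.706]
force: [-4.1, -0.7, 8.7]
gripper_width: 0.0139
```

```bash
python3 -c "
from h import *
go([.6168,.2502,.163],-1.761)"
```

```text
t 6.85 pos [0.618  0.251  0.1563] zyaw -1.5092 j [ 0.316  0.618  1.389 -0.     1.122  1.825] F [-4.06 -0.68  8.65] Tq [-0.258  1.028 -0.085] w 0.0139
tool shift mm [ 1.1 -6.7  0.7] rotvec deg [ 0.26 14.43 -0.67]
```

```bash
python3 -c "
from h import *
cv2.imwrite('pics/s3.png',viewer.grab_frame('scene')[:,:,::-1])
go([.6168,.2502,.163],-1.761)
a=cv2.imread('pics/s2.png')[105:180,300:380];b=cv2.imread('pics/s3.png')[105:180,300:380]
cv2.imwrite('pics/cmp.png',cv2.resize(np.hstack([a,b]),None,fx=5,fy=5,interpolation=cv2.INTER_CUBIC))"
```

```text
t 6.9 pos [0.618  0.2509 0.1563] zyaw -1.5092 j [ 0.316  0.618  1.389 -0.     1.122  1.825] F [-3.43 -0.99  9.21] Tq [-0.231  1.026 -0.035] w 0.0139
tool shift mm [ 1.1 -6.7  0.6] rotvec deg [ 0.26 14.43 -0.67]
```

View pics/cmp.png

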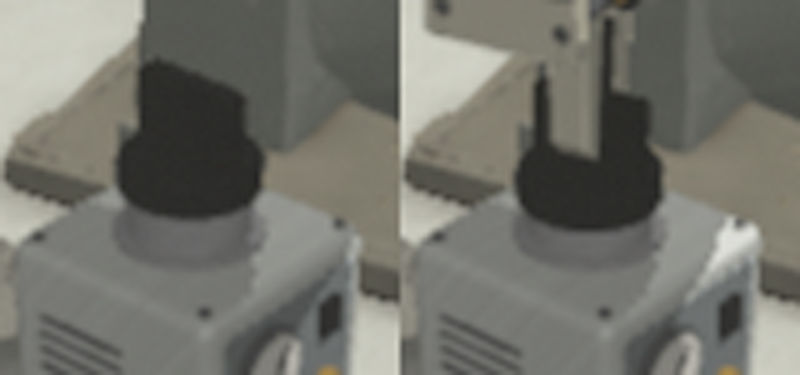

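Request:
send_rows --targets "0 -2 0 0 0.9 0 0; 0 -2 0 0 0.9 0 0"

```text
clock: 7.1
ee_pos: [0.6183, 0.2511, 0.1566]
eef_rot: [0.053, -0.043, 0.707, -0.704]
force: [-2.7, -1.2, 8.4]
gripper_width: 0.0138
```

```bash
python3 -c "
from h import *
go([.6168,.2502,.163],-1.761)"
```

```text
t 7.1 pos [0.6183 0.2511 0.1566] zyaw -1.4344 j [ 0.316  0.618  1.389 -0.     1.12   1.751] F [-2.75 -1.19  8.42] Tq [-0.149  0.837 -0.017] w 0.0138
tool shift mm [ 1.5 -6.4  0.7] rotvec deg [ 0.27 18.71 -0.78]
```

Request:
send_rows --targets "0 -3 0 0 0.9 0 0; 0 -3 0 0 0.9 0 0; 0 -3 -0.2 0.3 0.9 0 0"

```text
clock: 7.4
ee_pos: [0.619, 0.2517, 0.1573]
eef_rot: [0.113, -0.102, 0.7, -0.698]
force: [-0.4, 0.5, 8.4]
gripper_width: 0.0138
```

```bash
python3 -c "
from h import *
go([.6177,.2507,.157],-0.75)"
```

```text
t 7.4 pos [0.619  0.2517 0.1573] zyaw -1.2663 j [0.316 0.618 1.387 0.    1.122 1.583] F [-0.39  0.53  8.37] Tq [ 0.041  0.487 -0.034] w 0.0138
tool shift mm [1.6 0.3 0.6] rotvec deg [ -0.2  -29.58  -0.85]
```

Request:
send_rows --targets "0 -3 -0.2 0.3 1.3 0 0; 0 -3 0 0 1.2 0 0; 0 -3 -0.2 0.3 1.1 0 0"

```text
clock: 7.7
ee_pos: [0.6197, 0.2521, 0.1572]
eef_rot: [0.17, -0.161, 0.688, -0.687]
force: [-2.2, -0.7, 7.8]
gripper_width: 0.0136
```

```bash
python3 -c "
from h import *
go([.618,.251,.157],-0.75)"
```

```text
t 7.7 pos [0.6197 0.2521 0.1572] zyaw -1.0974 j [ 0.317  0.621  1.382 -0.     1.126  1.414] F [-2.23 -0.69  7.77] Tq [-0.142  0.688 -0.045] w 0.0136
tool shift mm [2.  0.2 0.2] rotvec deg [ -0.25 -19.91  -0.69]
```

Request:
send_rows --targets "0 -3 -0.3 1 1.1 0 0; 0 -3 0 0.7 1.1 0 0; 0 -2.5 -0.2 0.5 1.1 0 0"

```text
clock: 8.0
ee_pos: [0.6197, 0.2519, 0.1576]
eef_rot: [-0.224, 0.216, -0.671, 0.673]
force: [-1.6, -0.9, 7.2]
gripper_width: 0.0135
```

```bash
python3 -c "
from h import *
go([.618,.251,.157],-0.75)"
```

```text
t 8.0 pos [0.6197 0.2519 0.1576] zyaw -0.9377 j [ 0.317  0.621  1.381 -0.002  1.129  1.256] F [-1.65 -0.91  7.23] Tq [ 0.018  0.644 -0.02 ] w 0.0135
tool shift mm [ 1.9  0.6 -0.2] rotvec deg [ -0.34 -10.75  -0.53]
```

Request:
send_rows --targets "0 -2.5 -0.2 0.7 1 0 0; 0 -2.5 -0.2 0.7 1 0 0; 0 -2 0 0.5 0.8 0 0"

```text
clock: 8.3
ee_pos: [0.6196, 0.2518, 0.1581]
eef_rot: [-0.268, 0.261, -0.654, 0.657]
force: [-1.9, -0.9, 6.9]
gripper_width: 0.014
```

```bash
python3 -c "
from h import *
go([.618,.251,.157],-0.70)"
```

```text
t 8.3 pos [0.6196 0.2518 0.1581] zyaw -0.8051 j [ 0.318  0.621  1.38  -0.004  1.131  1.125] F [-1.93 -0.9   6.94] Tq [ 0.06   0.672 -0.046] w 0.014
tool shift mm [ 1.7  1.1 -0.5] rotvec deg [-0.44 -6.02 -0.39]
```

Request:
send_rows --targets "0 -2 -0.2 0.6 0.6 0 0; 0 -2 0 0.5 0.6 0 0; 0 -1.5 0 0.5 0.6 0 0"

```text
clock: 8.6
ee_pos: [0.6194, 0.2517, 0.159]
eef_rot: [-0.302, 0.295, -0.639, 0.643]
force: [-1.7, 1.3, 5.7]
gripper_width: 0.0138
```

```bash
python3 -c "
from h import *
go([.618,.251,.157],-0.70)"
```

```text
t 8.6 pos [0.6194 0.2517 0.159 ] zyaw -0.6998 j [ 0.318  0.619  1.381 -0.004  1.131  1.02 ] F [-1.69  1.35  5.7 ] Tq [0.149 0.58  0.013] w 0.0138
tool shift mm [ 1.4  1.9 -0.6] rotvec deg [-0.52  0.01 -0.41]
```

Request:
send_rows --targets "0 -1.2 0 0.5 0.3 0 0"

```text
clock: 8.7
ee_pos: [0.6193, 0.2517, 0.1594]
eef_rot: [-0.31, 0.302, -0.636, 0.639]
force: [-2.4, 1.4, 5.3]
gripper_width: 0.0141
```

```bash
python3 -c "
from h import *
go([.618,.251,.157],-0.70)"
```

```text
t 8.7 pos [0.6193 0.2517 0.1594] zyaw -0.6761 j [ 0.318  0.618  1.382 -0.004  1.13   0.996] F [-2.36  1.39  5.3 ] Tq [ 0.315  0.424 -0.056] w 0.0141
tool shift mm [ 1.4  2.4 -0.6] rotvec deg [-0.54  1.37 -0.48]
```

Request:
send_rows --targets "0 -1.2 0 0.5 0.3 0 0"

```text
clock: 8.8
ee_pos: [0.6192, 0.2517, 0.1599]
eef_rot: [-0.318, 0.309, -0.632, 0.636]
force: [-1.4, 1.8, 4.2]
gripper_width: 0.0141
```

```bash
python3 -c "
from h import *
go([.618,.251,.157],-0.70)"
```

```text
t 8.8 pos [0.6192 0.2517 0.1599] zyaw -0.6526 j [ 0.318  0.617  1.382 -0.003  1.129  0.972] F [-1.44  1.84  4.21] Tq [ 0.305  0.437 -0.039] w 0.0141
tool shift mm [ 1.3  2.9 -0.6] rotvec deg [-0.57  2.72 -0.55]
```

Request:
send_rows --targets "0 -1.2 0 0.4 0 0 0"

```text
clock: 8.9
ee_pos: [0.6192, 0.2517, 0.1605]
eef_rot: [-0.326, 0.316, -0.628, 0.632]
force: [-0.8, 2.0, 4.0]
gripper_width: 0.0137
```

```bash
python3 -c "
from h import *
go([.618,.251,.157],-0.70)"
```

```text
t 8.9 pos [0.6192 0.2517 0.1605] zyaw -0.6291 j [ 0.318  0.615  1.383 -0.003  1.129  0.948] F [-0.76  2.01  3.97] Tq [ 0.285  0.446 -0.045] w 0.0137
tool shift mm [ 1.3  3.5 -0.6] rotvec deg [-0.59  4.07 -0.61]
```

Request:
send_rows --targets "0 0 0 0 -1.5 0 0; 0 0 0 0 -1.5 0 0"

```text
clock: 9.1
ee_pos: [0.6191, 0.2518, 0.1639]
eef_rot: [-0.326, 0.316, -0.628, 0.632]
force: [0.4, 0.4, 2.0]
gripper_width: 0.014
```

```bash
python3 -c "
from h import *
go([.618,.251,.157],-0.70)"
```

```text
t 9.1 pos [0.6191 0.2518 0.1639] zyaw -0.6273 j [ 0.318  0.612  1.38  -0.003  1.135  0.946] F [0.41 0.41 2.01] Tq [ 0.092  0.286 -0.008] w 0.014
tool shift mm [ 1.3  6.8 -0.5] rotvec deg [-0.6   4.17 -0.61]
```

Request:
send_rows --targets "0 0 0 0 -2 0 0; 0 0 0 0 -2 0 0"

```text
clock: 9.3
ee_pos: [0.619, 0.2516, 0.1676]
eef_rot: [-0.326, 0.317, -0.628, 0.632]
force: [0.2, 1.3, 0.3]
gripper_width: 0.0138
```

```bash
python3 -c "
from h import *
go([.6185,.2513,.157],-0.63)"
```

```text
t 9.3 pos [0.619  0.2516 0.1676] zyaw -0.6274 j [ 0.318  0.608  1.377 -0.003  1.142  0.946] F [0.22 1.26 0.33] Tq [0.103 0.158 0.019] w 0.0138
tool shift mm [ 0.7 10.6 -0.3] rotvec deg [-0.61  0.15 -0.56]
```

Request:
send_rows --targets "0 0 0 0 -3 0 0; 0 0 0 0 -4 0 0; 0 0 0 0 -4 0 0"

```text
clock: 9.6
ee_pos: [0.6184, 0.251, 0.1781]
eef_rot: [-0.325, 0.317, -0.628, 0.632]
force: [-0.7, 0.3, -1.4]
gripper_width: 0.0135
```

```bash
python3 -c "
from h import *
go([.6185,.2513,.25],-0.63)"
```

```text
t 9.6 pos [0.6184 0.251  0.1781] zyaw -0.6275 j [ 0.317  0.597  1.368 -0.004  1.164  0.946] F [-0.74  0.31 -1.36] Tq [-0.005  0.095 -0.008] w 0.0135
tool shift mm [ -0.8 -71.9   0.6] rotvec deg [-0.56  0.14 -0.43]
```

Request:
send_rows --targets "0 0 0 0 -10 0 0; 0 0 0 0 -10 0 0; 0 0 0 0 -12 0 0; 0 0 0 0 -12 0 0"

```text
clock: 10.0
ee_pos: [0.6175, 0.2508, 0.2252]
eef_rot: [-0.325, 0.318, -0.628, 0.632]
force: [0.7, -0.9, -0.5]
gripper_width: 0.0136
```

```bash
python3 -c "
from h import *
go([.524,.437,.215],-0.63)
cv2.imwrite('pics/s4.png',viewer.grab_frame('scene')[:,:,::-1])
cv2.imwrite('pics/t4.png',viewer.grab_frame('top')[:,:,::-1])"
```

```text
t 10.0 pos [0.6175 0.2508 0.2252] zyaw -0.6277 j [ 0.317  0.555  1.321 -0.004  1.255  0.946] F [ 0.67 -0.86 -0.48] Tq [-0.064  0.094 -0.011] w 0.0136
tool shift mm [ -95.7    9.1 -185.2] rotvec deg [-0.53  0.14 -0.37]
```

View pics/s4.png

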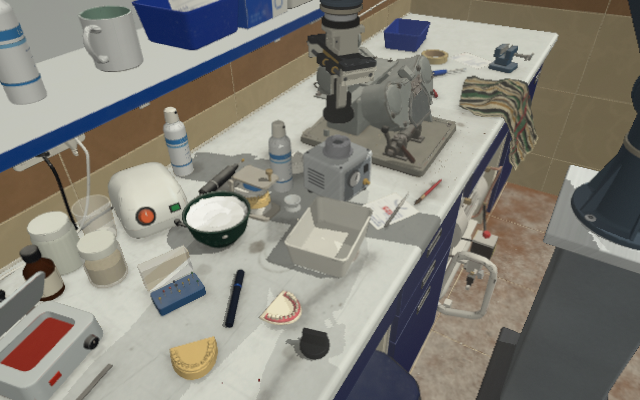

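View pics/t4.png

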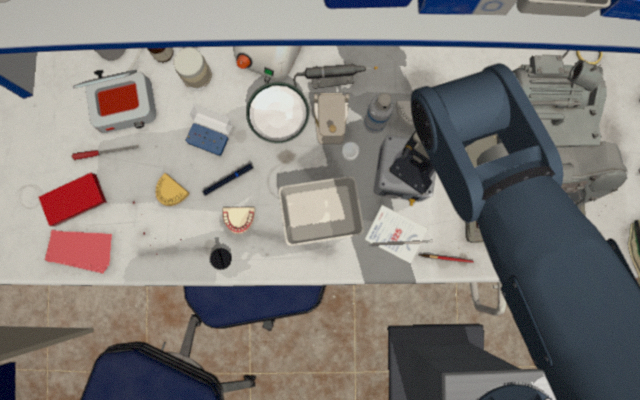

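Request:
send_rows --targets "-0.5 0 -0.4 -16 0 -31 0; 0 0 0 -16 0 -31 0; 0 0 0 -16 0 -31 0; 0 0 0 -16 0 -31 0; 0 0 0 -16 0 -31 0; 0 0 0 -16 0 -30 0; 0 0 0 0 0 0 0"

```text
clock: 10.8
ee_pos: [0.5216, 0.4429, 0.2251]
eef_rot: [-0.321, 0.32, -0.63, 0.631]
force: [0.7, -0.5, -1.2]
gripper_width: 0.014
```

```bash
python3 -c "
from h import *
go([.522,.437,.1],-0.63)
cv2.imwrite('pics/s5.png',viewer.grab_frame('scene')[:,:,::-1])
cv2.imwrite('pics/t5.png',viewer.grab_frame('top')[:,:,::-1])"
```

```text
t 10.8 pos [0.5216 0.4429 0.2251] zyaw -0.6308 j [ 0.637  0.594  1.256 -0.002  1.29   1.268] F [ 0.66 -0.5  -1.24] Tq [-0.061  0.12   0.017] w 0.014
tool shift mm [  4.7 125.1   3.5] rotvec deg [-0.12 -0.04 -0.06]
```

View pics/s5.png

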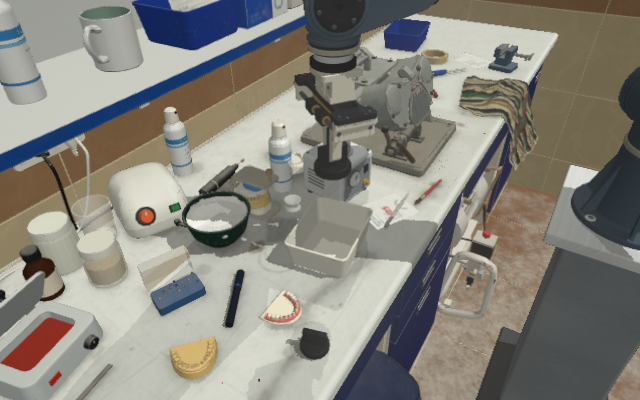

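View pics/t5.png

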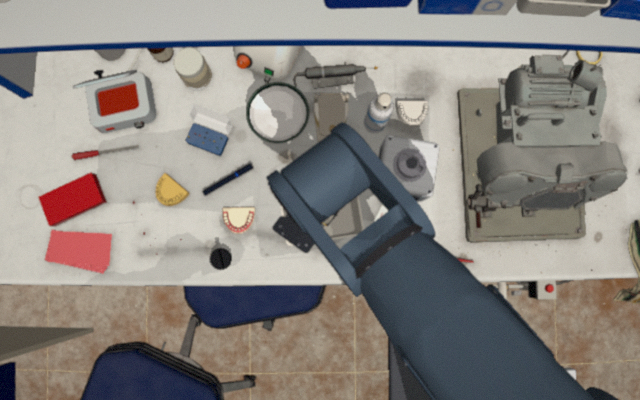

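Request:
send_rows --targets "0 0 0 2.5 25 2.5 0; 0 0 0 2 30 2 0; 0 0 0 0 30 0 0; 0 0 0 0 30 0 0; 0 0 0 0 20 0 0; 0 0 0 0 10 0 0"

```text
clock: 11.5
ee_pos: [0.5309, 0.4265, 0.0777]
eef_rot: [-0.32, 0.315, -0.631, 0.633]
force: [-0.4, 0.6, -0.9]
gripper_width: 0.0138
```

```bash
python3 -c "
from h import *
go([.523,.438,.04],-0.63)
cv2.imwrite('pics/w6.png',viewer.grab_frame('wrist')[:,:,::-1])
cv2.imwrite('pics/s6.png',viewer.grab_frame('scene')[:,:,::-1])
crop('pics/s6.png','pics/s6c.png',270,140,390,290,4)"
```

```text
t 11.5 pos [0.5309 0.4265 0.0777] zyaw -0.6403 j [ 0.61   0.735  1.39  -0.005  1.011  1.253] F [-0.39  0.62 -0.92] Tq [-0.069  0.127  0.029] w 0.0138
tool shift mm [ -4.4  37.7 -13.4] rotvec deg [-0.35 -0.59 -0.25]
```

View pics/w6.png

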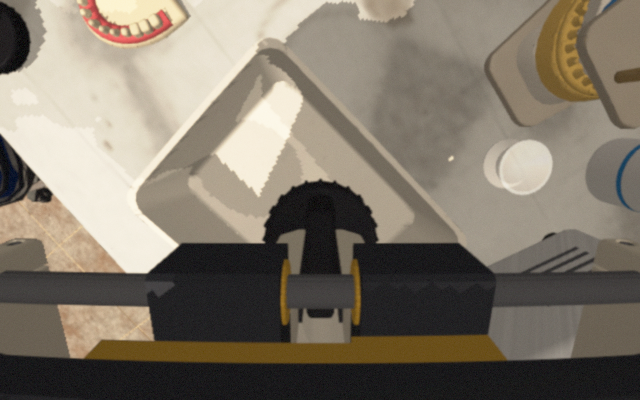

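View pics/s6c.png

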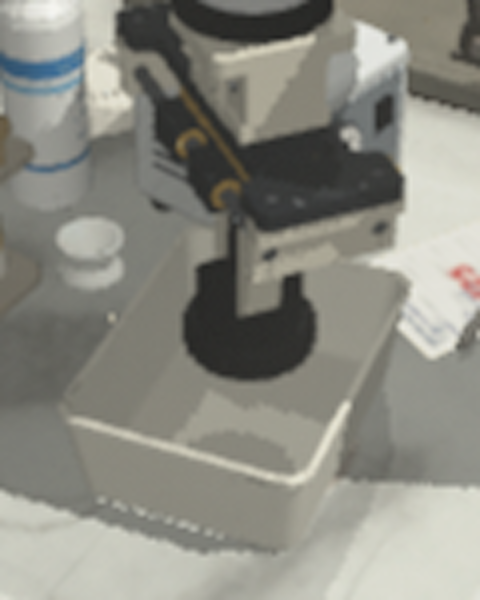

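Request:
send_rows --targets "0 0 0 -2.5 0 -7 0; 0 0 0 -2 0 -7 0; 0 0 0 0 10 0 0; 0 0 0 0 10 0 0; 0 0 0 0 0 0 0"

```text
clock: 12.1
ee_pos: [0.5235, 0.441, 0.0612]
eef_rot: [-0.322, 0.313, -0.631, 0.633]
force: [0.6, 0.8, -1.7]
gripper_width: 0.0141
```

```bash
python3 -c "
from h import *
go([.523,.438,.04],-0.63)"
```

```text
t 12.1 pos [0.5235 0.441  0.0612] zyaw -0.6401 j [ 0.634  0.759  1.391 -0.005  0.98   1.277] F [ 0.55  0.8  -1.7 ] Tq [-0.055  0.206 -0.016] w 0.0141
tool shift mm [ 2.9 21.2  1.2] rotvec deg [-0.45 -0.58 -0.6 ]
```

Request:
send_rows --targets "-0.4 0 -0.5 0 6 0 0; 0 0 0 0 5 0 0; 0 0 0 0 3 0 0; 0 0 0 0 2 0 0"

```text
clock: 12.5
ee_pos: [0.5239, 0.4408, 0.0438]
eef_rot: [0.318, -0.317, 0.632, -0.632]
force: [0.6, -0.3, -1.4]
gripper_width: 0.0138
```

```bash
python3 -c "
from h import *
go([.523,.438,.04],-0.63)"
```

```text
t 12.5 pos [0.5239 0.4408 0.0438] zyaw -0.6403 j [0.632 0.787 1.386 0.    0.968 1.272] F [ 0.61 -0.34 -1.37] Tq [-0.052  0.116 -0.011] w 0.0138
tool shift mm [2.8 3.7 1. ] rotvec deg [-0.01 -0.59 -0.05]
```

Request:
send_rows --targets "0 0 0 0 1.5 0 0; 0 0 0 0 1.5 0 0"

```text
clock: 12.7
ee_pos: [0.5239, 0.4407, 0.0404]
eef_rot: [0.317, -0.317, 0.632, -0.632]
force: [-0.6, -0.1, -1.3]
gripper_width: 0.0138
```

```bash
python3 -c "
from h import *
go([.523,.438,.04],-0.63)"
```

```text
t 12.7 pos [0.5239 0.4407 0.0404] zyaw -0.6405 j [0.631 0.791 1.387 0.    0.963 1.272] F [-0.64 -0.08 -1.28] Tq [-0.065  0.087 -0.001] w 0.0138
tool shift mm [2.8 0.4 0.9] rotvec deg [-0.01 -0.6  -0.05]
```

Request:
send_rows --targets "0 0 0 0 1 0 0; 0 0 0 0 1 0 0"

```text
clock: 12.9
ee_pos: [0.5241, 0.4408, 0.0388]
eef_rot: [0.318, -0.317, 0.632, -0.632]
force: [-3.2, -2.6, 8.5]
gripper_width: 0.0138
```

```bash
python3 -c "
from h import *
go([.523,.438,.04],-0.63)"
```

```text
t 12.9 pos [0.5241 0.4408 0.0388] zyaw -0.6405 j [ 0.631  0.793  1.387 -0.     0.96   1.272] F [-3.16 -2.57  8.46] Tq [-0.458  0.647 -0.013] w 0.0138
tool shift mm [ 2.9 -1.2  0.8] rotvec deg [-0.02 -0.6  -0.07]
```

Request:
send_rows --targets "0 0 0 0 -0.5 0 0; 0 0 0 0 0 0 20; 0 0 0 0 0 0 35; 0 0 0 0 0 0 35; 0 0 0 0 0 0 35"

```text
clock: 13.4
ee_pos: [0.5245, 0.4412, 0.04]
eef_rot: [0.318, -0.316, 0.632, -0.632]
force: [0.4, 0.2, 0.3]
gripper_width: 0.0344
```

```bash
python3 -c "
from h import *
go([.523,.438,.04],-0.63)"
```

```text
t 13.4 pos [0.5245 0.4412 0.04  ] zyaw -0.6404 j [ 0.631  0.792  1.387 -0.     0.96   1.272] F [0.43 0.21 0.34] Tq [-0.036  0.131  0.049] w 0.0344
tool shift mm [3.4 0.  0.7] rotvec deg [-0.05 -0.6  -0.16]
```

Released; retreat straight up.

Request:
send_rows --targets "0 0 0 0 -10 0 35; 0 0 0 0 -20 0 35; 0 0 0 0 -30 0 35; 0 0 0 0 -40 0 35; 0 0 0 0 -40 0 35; 0 0 0 0 -40 0 35; 0 0 0 0 0 0 35"

```text
clock: 14.1
ee_pos: [0.5238, 0.4406, 0.2307]
eef_rot: [0.318, -0.316, 0.632, -0.632]
force: [1.1, -0.2, 0.0]
gripper_width: 0.0353
```

```bash
python3 -c "
from h import *
go([.523,.438,.04],-0.63)
cv2.imwrite('pics/w7.png',viewer.grab_frame('wrist')[:,:,::-1])
cv2.imwrite('pics/s7.png',viewer.grab_frame('scene')[:,:,::-1])"
```

```text
t 14.1 pos [0.5238 0.4406 0.2307] zyaw -0.6404 j [ 0.631  0.589  1.251 -0.     1.298  1.272] F [ 1.07 -0.25  0.01] Tq [-0.048  0.092 -0.015] w 0.0353
tool shift mm [  3.2 190.6   0.8] rotvec deg [-0.06 -0.6  -0.18]
```

View pics/w7.png

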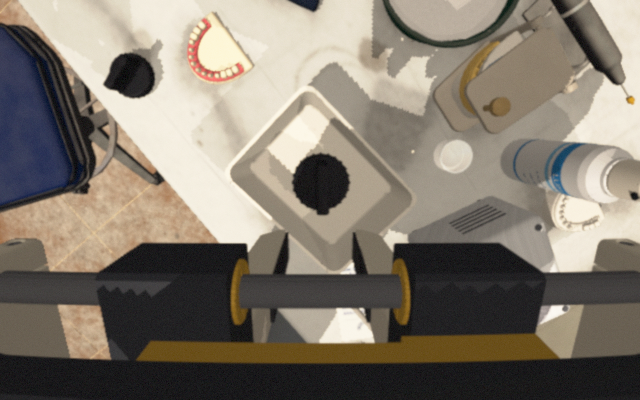

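View pics/s7.png

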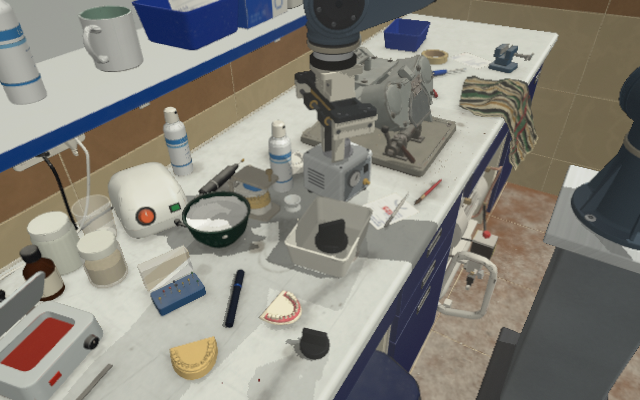

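The cap stands upright in the middle of the bin, at about (322,183) in the wrist view and (332,238) in the scene view. The dish and the carver look unmoved, and the gripper is clear, so I'm handing the job in.

```bash
python3 -c "
from h import *
print(job.sign_off())"
```

```text
the job is handed in; nothing more can be done
None
```

The filler cap is off the steam cleaner and standing wing up in the white bin. One check was over its limit: turning against the first stop, I went one small step too far. The reading there peaked at about 0.65 N m, just above the stated limit of about 0.6 N m. I backed off at once.

- **First stop:** I felt it about 0.24 rad anticlockwise from the start, and brought the torque down to about 0.04 N m before pressing.
- **Pressing:** the cap went down 6.7 mm at about 9 N. The scene camera confirmed that the disc had sunk.
- **Turning on:** I turned it about 0.9 rad past the first stop, with torque staying near 0.05 N m. I never reached the second stop. The spring raised the cap, and it lifted straight out with only its own weight on the wrist.
- **Setting down:** it touched the bin floor at about 8.5 N. I eased off, opened the fingers and rose straight up.

In the last pictures the cap is upright near the middle of the bin. By eye, the dish, the carving tool and the cleaner have not moved. The gripper was clear with no real force on it, and the job took about 14 s of the 72 s allowed.

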